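# Tuck the flap of the tea box beneath its lip

### The arm

A 7-joint arm with a two-finger parallel gripper is mounted at the origin on a cart in front of the work surface, level with it; the furniture and walls round the work are solid. World frame = base frame: x ahead of the robot, y to its left, z up, the work surface at z = 0. Lengths are in mm, angles in rad, forces in N, time in s.
With the tool pointing down it reaches from about 425 to 1025 mm from the base axis. Payload 3.6 kg.
Tool frame: the origin (TCP) lies midway between the tips of the shut fingers; the grasp point (between the pads) lies 19 mm behind it (bot.hold_point_z is the distance from the TCP to the grasp point, in mm); z points along the fingers, y is the line along which they close (so a half turn about z gives the same grasp; the last joint's range is limited). The gripper opens to 85 mm and grips with 20 to 120 N. Pads are 22 mm wide; open, the fingers measure 114 mm over their backs; the gripper's body (76 mm by 85 mm) begins 54 mm behind the grasp point. The pads swing forward as they close: fully open they stand 13 mm farther back than shut.
Start: joints at [1.101, 0.591, 0.048, 1.609, -0.033, 0.943, -0.034], TCP at [266.089, -674.408, 231.302] pointing down, gripper open.
Joint ranges: [-2.69, 2.69], [-0.47, 2.24], [-1.27, 1.36], [0.19, 2.51], [-1.53, 4.68], [0.08, 2.07], [-3.09, 3.09]. Speed limits (rad/s): [2.57, 2.57, 3.14, 3.14, 3.14, 3.14, 3.14].

### API

Orientations are given as a 3x3 rotation matrix whose columns are the frame's x, y, z axes.
In Python, from plant import bot gives the robot as it stands. The module is installed in compiled form; this text tells all that it offers. Calls block until the motion is done:
- bot.goto(position, orientation): joint-space move of the TCP to a pose.
- bot.movel(position, speed=150, ori=None, stop_force=None): straight line of the TCP; ori=None keeps the orientation; speed is the mean speed in mm/s. With stop_force (N) it stops when the force on the tool has changed by that much, and returns True; else False.
- bot.set_joints(angles): joint-space move.
- bot.grip(opening, newtons=None): finger opening in mm; newtons is the grip in N (None keeps the last); returns when the fingers have stopped.
- bot.hold(seconds).
- bot.solve_ik(position, orientation): joint angles nearest the present ones, or None.
- bot.observe(): the state.
- bot.capture(name): name is "scene" or "top"; returns a dict with "pixels" (480x640x3 uint8, red, green, blue), "fx", "fy", "cx", "cy" (pixels), "extrinsics" (4x4, takes a point from camera to world coordinates). Camera axes: x right, y up, looking along -z (the intrinsics and any distortion apply to the point x, -y, -z); pixel columns grow to the right and rows downward; lengths in mm; the calibration is good to about 2 mm. A picture is of the moment at which its call begins. There is no depth.
A pose or a line that the arm cannot do raises bot.Unreachable and nothing moves.
- bot.close_job(): hands the job in; it is judged then, once.
Trained networks look in a picture, given as the dict that the camera call returned (one of the last four; its "shot" number tells which), for a name from the list of things; names that differ only in an ending like _2 or _b are one class to them, and where a whole thing is asked for, a point or a joint stands for the part that bears it (a point fixed in the world has none). Each returns a list of dicts, best first, with "p" (0 to 1); they miss things now and then, are a little off and sometimes report something else, mostly with a low value. They report only what shows in the picture. A call takes as long as a camera call.
- bot.boxes_of(picture, name): "bbox" ([centre column, centre row, width, height] in pixels, round what is visible of it).
- bot.landmark_of(picture, name): "point" ([column, row] in pixels: a listed point, or the origin of a listed thing).
The state is a dict: "time_s": time; "qpos": joint angles; "dq": joint speeds; "tau": joint torques, N m; "ee_pos": TCP position; "tool_rot": TCP orientation; "ft_force": force on the tool from outside, world axes, zero at the start; "moment": the same for the moment, N m; "finger_gap": finger opening in mm; "grasp_force": force on a finger pad.
Only numpy, scipy, OpenCV 4.12 (cv2) and the standard library are available. Lean on these libraries where they do the work, as an engineer would, in place of code of your own. Each camera call takes 0.05 s, during which the arm holds its last target. There are 200 camera calls.

### The job

Close the wooden tea box with a fingertip: push its raised, springy flap over until it lies flat on the box, keep it pressed down, and push its dark thumb rib towards the steel lip until the flap's edge is tucked fully beneath the lip, so that it stays shut when you let go. Only push and press, gently: do not pinch or lift anything, do not shove the box about or tip it, leave the other things alone, and finish clear of everything.

Things in the scene. Friction and masses are not known exactly. Their poses are not given: they have to be found in the camera images.
- tea_box: loose, filled tea box of light wood, about 0.9 kg, on rubber feet: 150 mm (own x) x 124 mm (own y) x 50 mm high to the rim. Origin: centre of its underside, on the worktop. Own +z is up; own -x is its front, which carries the steel lip and faces roughly towards the robot; own +x is the flap's hinge side. The side walls rise to 64 mm (two cheeks, outside the flap) over the last 50 mm on the hinge side. Sachets stand inside, below the rim.
- flap (a joint): angle of the flap, rad: 0 lies flat on the box (underside at 50 mm, top face at 54 mm above the worktop), 1.57 stands upright, 1.8 is its stop leaning away from the lip. A weak spring (0.06 N m/rad) and some friction act on it: it stays put anywhere from about 1.1 to 1.6, but let go flat it pops up to about 0.75 unless it is held down or tucked; 1 to 2 N of push 70 mm from the hinge fold it. Tucked, it rests against the lip's underside at about 0.03.
- flap_slide (a joint): how far the flap with its hinge pin has been pushed along the guide slots towards the lip (box -x), m: 0 back, 0.022 the stop, fully tucked. Friction of about 2.5 N keeps it where it is left. It must be near 0 while the flap is folded down, else the flap lands on top of the lip (it then has to be pushed back).
- flap_hinge (a point): the flap's hinge axis at mid-width: 52 mm above the worktop, at x = +58 mm in the box frame when flap_slide is 0. The axis runs along box y. The flap is a wooden board 108 mm wide (box y), 4 mm thick, reaching 106 mm from the hinge axis.
- flap_edge (a point): middle of the flap's free edge, at mid-thickness, 106 mm from the hinge axis; flat and not yet slid, it lies 5.5 mm short of the lip's tip.
- flap_rib (a point): middle of the crest of the dark thumb rib: a straight bar 70 mm wide (box y), 6 mm thick, 7 mm proud of the face that is uppermost when the flap is shut (the face away from the lip while it stands), its middle plane 84 mm from the hinge axis. A fingertip on the flap between hinge and rib can press the flap down and push the rib.
- lip (a point): middle of the turned-up tip of the fixed steel lip, at x = -53.5 mm, z = 61 mm in the box frame. The lip is 100 mm wide and reaches from the front wall of the box to this point; its flat underside is at 56.5 mm, its top at 62 mm, so there are 2.5 mm over the flat flap, and more at the turned-up tip.
- jar_mid (a point): centre (half-way up) of a loose red glass jar with green cap, 62 mm across, 86 mm high, to the left of the box; to be left alone.
- spice_mid (a point): centre (half-way up) of a loose spice jar with dark cap, 41 mm across, 105 mm high, to the right of the box; to be left alone.
- spoon: loose teaspoon, 132 mm long, lying on the worktop before the box on the robot's side; origin at the centre of its underside; to be left alone.

How it is judged:
By the outcome, as a careful person would: the job done as asked, in the order asked, and still so for the second after the job is handed in, with the robot touching nothing.
It also fails if it takes over 38 s, if anything falls off the work surface, if the arm or the gripper's body presses on something with over 40 N, if the wrist force passes 120 N, or if a joint passes its speed limit or range.

## Working session

There is one attempt and no reset: what is moved stays moved. The work goes in short steps, each a Python script; the robot and the scene stay as the last script left them, time stands still between calls to the robot, and variables do not carry over. Pictures are saved under pics/ and viewed, at most 10 in all, crops included, and the job is handed in when it is done.

```bash
mkdir -p pics; ls; cat > h.py <<'E'
import numpy as np, cv2
from plant import bot
NAMES=["tea_box","flap_hinge","flap_edge","flap_rib","lip","jar_mid","spice_mid","spoon"]
def save(p,n): cv2.imwrite(f"pics/{n}.png",p["pixels"][:,:,::-1])
def ray(p,uv):
    E=np.array(p["extrinsics"]); d=np.array([(uv[0]-p["cx"])/p["fx"],-(uv[1]-p["cy"])/p["fy"],-1.])
    return E[:3,3],E[:3,:3]@d
def proj(p,X):
    E=np.array(p["extrinsics"]); c=(np.asarray(X,float)-E[:3,3])@E[:3,:3]
    return np.stack([p["cx"]-p["fx"]*c[...,0]/c[...,2],p["cy"]+p["fy"]*c[...,1]/c[...,2]],-1)
def atz(p,uv,z):
    o,d=ray(p,uv); return o+d*(z-o[2])/d[2]
def tri(rs):
    A=0;b=0
    for o,d in rs:
        d=d/np.linalg.norm(d);M=np.eye(3)-np.outer(d,d);A=A+M;b=b+M@o
    return np.linalg.solve(A,b)
E
python3 - <<'E'
from h import *
np.set_printoptions(precision=1,suppress=True)
P={c:bot.capture(c) for c in("scene","top")}
for c,p in P.items():
    save(p,c+"0"); print(c,p["fx"],p["cx"],p["cy"],[k for k in p],p["extrinsics"])
for n in NAMES:
    rs=[]
    for c,p in P.items():
        L=bot.landmark_of(p,n)
        print(n,c,[(np.array(l["point"]),round(l["p"],2)) for l in L[:2]])
        if L: rs.append(ray(p,L[0]["point"]))
    if len(rs)==2: print("   ",tri(rs))
print(bot.observe())
E
```

```text
pics
scene 550.0485011656642 320.4231020033714 242.4636685619223 ['pixels', 'fx', 'fy', 'cx', 'cy', 'extrinsics', 'shot'] [[   0.9   -0.4    0.4  864.8]
 [   0.5    0.6   -0.6 -536.6]
 [  -0.     0.7    0.7  759.3]
 [   0.     0.     0.     1. ]]
top 442.64674760768304 315.41251821431575 236.81465435794212 ['pixels', 'fx', 'fy', 'cx', 'cy', 'extrinsics', 'shot'] [[ -0.    1.   -0.1 396.7]
 [ -1.   -0.    0.   37.8]
 [  0.    0.1   1.  896.7]
 [  0.    0.    0.    1. ]]
tea_box scene [(array([332.7, 259.9]), 0.79)]
tea_box top [(array([288. , 227.2]), 0.89)]
    [522.   63.5  -6.9]
flap_hinge scene [(array([357.9, 253.5]), 0.82)]
flap_hinge top []
flap_edge scene [(array([354.8, 209.3]), 0.92)]
flap_edge top [(array([291.9, 191.4]), 0.77)]
    [564.9  54.  148.6]
flap_rib scene [(array([357.6, 216.4]), 0.92)]
flap_rib top [(array([296.5, 185.5]), 0.58)]
    [575.5  45.6 144.8]
lip scene [(array([309.9, 222.5]), 0.57)]
lip top [(array([282.7, 251.6]), 0.74)]
    [467.1  72.4  56.2]
jar_mid scene [(array([370.5, 206.2]), 0.69)]
jar_mid top [(array([222.3, 215.9]), 0.71)]
    [536.5 188.6  38.2]
spice_mid scene []
spice_mid top [(array([352.9, 252.8]), 0.71), (array([281.9, 248.7]), 0.3)]
spoon scene [(array([292.2, 224. ]), 0.67)]
spoon top [(array([275.3, 287.1]), 0.68)]
    [404.9  93.    3.4]
{'time_s': 0.9, 'qpos': array([ 1.1,  0.6,  0. ,  1.6, -0. ,  0.9, -0. ]), 'dq': array([-0., -0.,  0.,  0.,  0., -0.,  0.]), 'tau': array([  0. , -54.9,   1.5, -19.9,   0. ,   0. ,  -0. ]), 'ee_pos': array([ 266.1, -674.4,  231.3]), 'tool_rot': array([[ 0.9,  0.4, -0. ],
       [ 0.4, -0.9, -0. ],
       [-0. , -0. , -1. ]]), 'ft_force': array([ 0.6, -0.1,  0.6]), 'moment': array([0., 0., 0.]), 'grasp_force': 0.0, 'finger_gap': 85.5026840223592}
```

View pics/scene0.png

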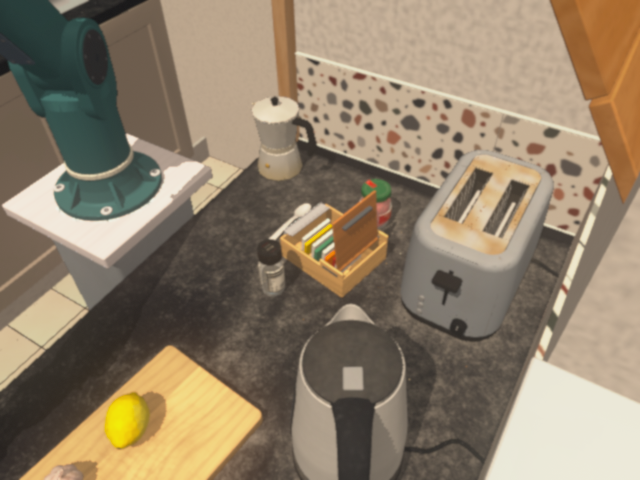

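View pics/top0.png

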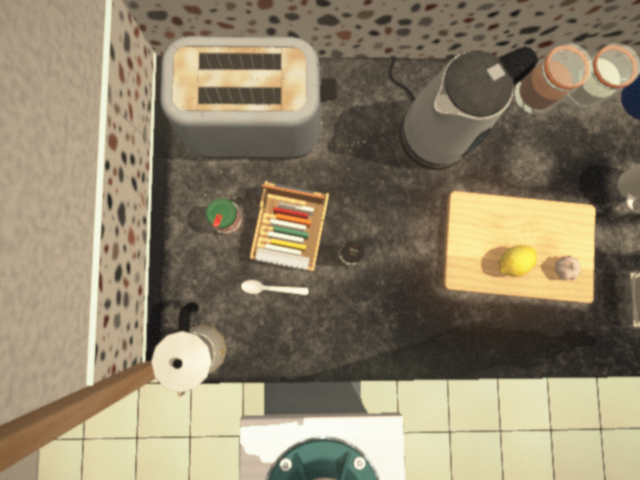

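The scene view shows the box with its flap standing at about (355,240), its grey lip on the left at (305,218), the jar behind it and the spice jar at (271,270). The top view shows the box at columns 251–327 and rows 185–270, with the toaster's front close behind it at row ~157. Next I'll fit the box pose and check the overlay and the toaster gap.

```bash
cat > fit.py <<'E'
from h import *
from scipy.optimize import least_squares
def pts(q,s=0):
    x,y,a,t=q; c,sn=np.cos(a),np.sin(a)
    R=np.array([[c,-sn,0],[sn,c,0],[0,0,1]]); o=np.array([x,y,0])
    fl=lambda r,n,w=0: np.array([58-1000*s-r*np.cos(t)+n*np.sin(t),w,52+r*np.sin(t)+n*np.cos(t)])
    B={"tea_box":[0,0,0],"flap_hinge":fl(0,0),"flap_edge":fl(106,0),"flap_rib":fl(84,9),"lip":[-53.5,0,61]}
    W=lambda p: o+np.asarray(p,float)@R.T
    return {k:W(v) for k,v in B.items()},W,fl,R
def fit(obs,q0=(522,63,-.12,1.4),s=0):
    def res(q):
        P=pts(q,s)[0]
        return np.concatenate([(proj(p,P[n])-uv)*w for p,n,uv,w in obs])
    return least_squares(res,q0,loss="soft_l1",x_scale=[1,1,.01,.01])
def look(cams,names):
    return [(p,n,np.array(l["point"]),l["p"]) for p in cams for n in names for l in bot.landmark_of(p,n)[:1] if l["p"]>.35]
def draw(p,q,name,box,s=0,k=6):
    _,W,fl,_=pts(q,s)
    im=p["pixels"][:,:,::-1]; u0,v0,u1,v1=box
    im=cv2.resize(im[v0:v1,u0:u1],None,fx=k,fy=k,interpolation=cv2.INTER_CUBIC)
    def poly(L,c): 
        a=(proj(p,np.array([W(z) for z in L]))-[u0,v0]+.5)*k
        cv2.polylines(im,[a.round().astype(int)],True,c,1)
    for z in(0,50): poly([[-75,-62,z],[75,-62,z],[75,62,z],[-75,62,z]],(0,255,0))
    poly([fl(0,0,-54),fl(106,0,-54),fl(106,0,54),fl(0,0,54)],(255,0,0))
    poly([fl(84,9,-35),fl(84,9,35)],(0,0,255))
    poly([[-53.5,-50,61],[-53.5,50,61],[-75,50,61],[-75,-50,61]],(255,255,0))
    cv2.imwrite(f"pics/{name}.png",im)
E
python3 - <<'E'
from fit import *
np.set_printoptions(precision=3,suppress=True)
C=[bot.capture("scene"),bot.capture("top")]
o=look(C,["tea_box","flap_hinge","flap_edge","flap_rib","lip"])
f=fit(o);print(f.x,f.cost); np.save("q.npy",f.x)
for i,(p,n,uv,w) in enumerate(o): print(n,p["fx"]>500,uv,proj(p,pts(f.x)[0][n])-uv)
draw(C[0],f.x,"ov_s",(260,175,393,300)); draw(C[1],f.x,"ov_t",(230,140,350,240))
a=cv2.imread("pics/ov_s.png");
for z in(0,50,100,150,190): print(z,atz(C[1],(285,157),z),atz(C[1],(285,120),z))
for n in("spice_mid","jar_mid"):
    L=bot.landmark_of(C[1],n); print(n,[(atz(C[1],l["point"],50),l["p"]) for l in L[:2]])
# toaster silhouette in scene: bottom-left front corner, and top edge
for uv in((404,293),(420,205),(460,160)): print(uv,[atz(C[0],uv,z) for z in(0,150,190)])
E
```

```text
[518.877  61.345  -0.168   1.429] 12.070427453688213
tea_box True [333.4 256.6] [-1.345  0.702]
flap_hinge True [356.6 254. ] [ 1.001 -0.936]
flap_edge True [355.8 206.5] [-3.185 -1.678]
flap_rib True [357.7 212.9] [0.305 4.364]
tea_box False [286.6 229.6] [ 3.145 -0.393]
flap_hinge False [296.4 199.2] [-2.436 -2.831]
flap_edge False [291.2 191.9] [0.258 0.172]
flap_rib False [292.4 189.7] [ 0.455 -1.723]
lip False [285.4 250.2] [-1.186  2.336]
0 [670.558  70.791   0.   ] [750.597  70.673   0.   ]
50 [655.289  68.954  50.   ] [730.866  68.842  50.   ]
100 [640.021  67.116 100.   ] [711.135  67.011 100.   ]
150 [624.753  65.279 150.   ] [691.403  65.18  150.   ]
190 [612.538  63.809 190.   ] [675.618  63.715 190.   ]
spice_mid [(array([461.991, -55.523,  50.   ]), 0.8)]
jar_mid []
(404, 293) [array([670.339,  51.999,   0.   ]), array([708.75 , -64.284, 150.   ]), array([718.993, -95.293, 190.   ])]
(420, 205) [array([601.136, 276.768,   0.   ]), array([653.219, 116.08 , 150.   ]), array([667.107,  73.23 , 190.   ])]
(460, 160) [array([617.222, 458.006,   0.   ]), array([666.127, 261.512, 150.   ]), array([679.168, 209.114, 190.   ])]
```

View pics/ov_s.png

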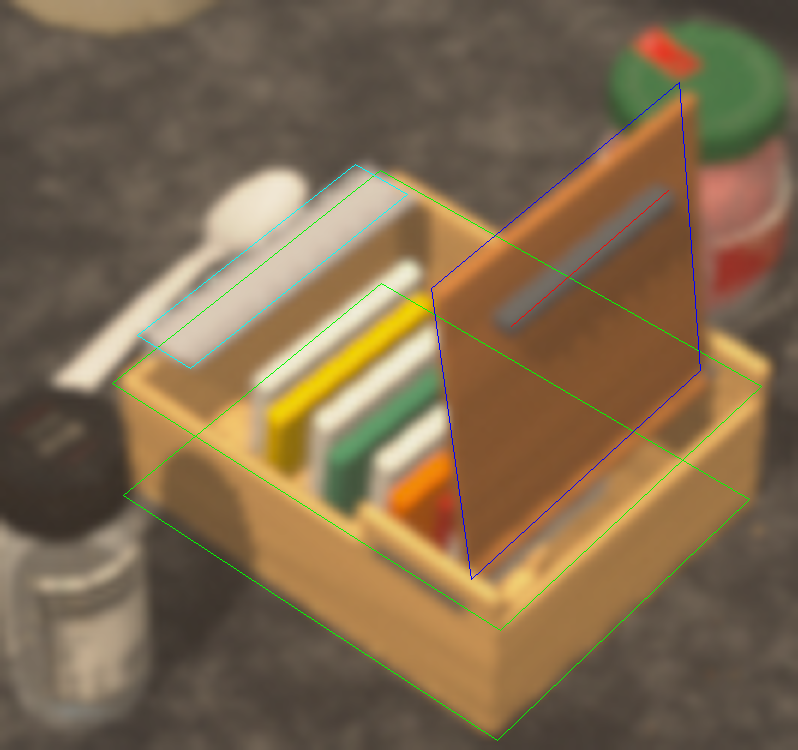

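View pics/ov_t.png

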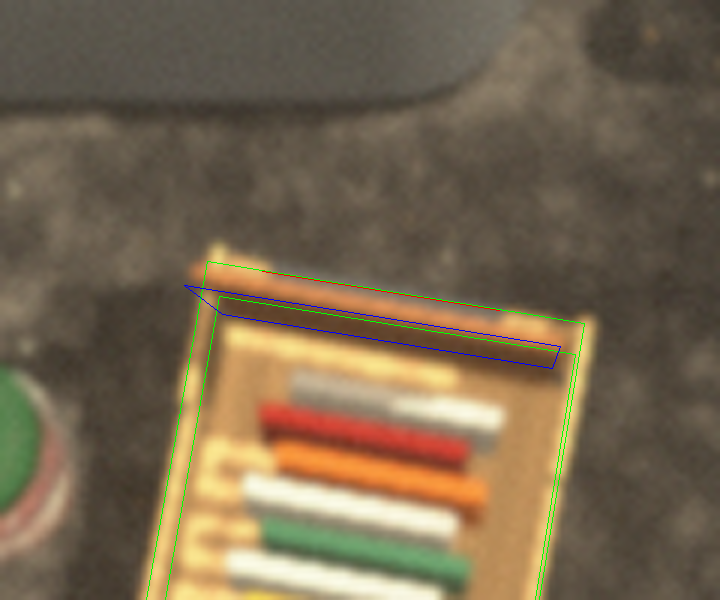

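The overlays show the wireframe sitting on the box within 1–2 px. The flap edge in the top view lies about 2 px further back, at (262..323, 185..196), so I'll refit with the corners read from the crops.

```bash
python3 - <<'E'
from fit import *
np.set_printoptions(precision=3,suppress=True)
C=[bot.capture("scene"),bot.capture("top")]
S=lambda u,v:np.array([260+u/6-.5,175+v/6-.5]); T=lambda u,v:np.array([230+u/6-.5,140+v/6-.5])
O=[(0,[75,-62,0],S(493,741)),(0,[75,62,64],S(770,362)),(0,[-75,-62,50],S(120,380)),(0,[-75,62,50],S(395,172)),
(0,(106,-2,-54),S(432,287)),(0,(106,2,54),S(694,95)),(0,(84,9,35),S(666,192)),(0,(84,9,-35),S(503,325)),
(1,[75,62,64],T(217,245)),(1,[75,-62,64],T(595,318)),(1,(106,2,54),T(192,266)),(1,(106,2,-54),T(555,330))]
def res(q,raw=False):
    _,W,fl,_=pts(q[:4]); r=[]
    for c,X,uv in O:
        X=W(fl(*X)) if isinstance(X,tuple) else W(X)
        r.append(proj(C[c],X)-uv)
    return np.array(r) if raw else np.concatenate(r)
f=least_squares(res,[519,61,-.16,1.43],loss="soft_l1",x_scale=[1,1,.01,.01])
print(f.x,f.cost);print(res(f.x,1));np.save("q.npy",f.x)
for k,v in pts(f.x)[0].items():print(k,v)
E
```

```text
[520.297  61.56   -0.198   1.435] 5.465998920561561
[[-0.232  0.368]
 [-0.067 -0.095]
 [-0.486 -0.436]
 [-0.335 -0.251]
 [-1.275  0.156]
 [-0.113 -0.66 ]
 [ 1.379  0.842]
 [ 1.215  0.755]
 [-1.081 -0.535]
 [-0.612 -0.386]
 [-0.317 -0.079]
 [ 1.525  1.346]]
tea_box [520.297  61.56    0.   ]
flap_hinge [577.164  50.148  52.   ]
flap_edge [563.142  52.962 157.031]
flap_rib [574.795  50.623 136.446]
lip [467.843  72.087  61.   ]
```

```bash
cat > mv.py <<'E'
from fit import *
np.set_printoptions(precision=2,suppress=True)
q=np.load("q.npy"); _,W,fl,R=pts(q)
ORI=np.array([R[:,0],-R[:,1],[0,0,-1.]]).T
RB=R
def st(tag=""):
    s=bot.observe(); pb=(np.array(s["ee_pos"])-[q[0],q[1],0])@RB
    f=np.array(s["ft_force"])@RB
    print(tag,"t%.2f"%s["time_s"],"box-frame tcp",pb,"F",f); return pb,f
def to(b,speed=100,stop=None): return bot.movel(W(b),speed=speed,ori=ORI,stop_force=stop)
E
python3 - <<'E'
from mv import *
st("start"); bot.grip(0,20); st("shut")
bot.goto([430,-220,300],ORI); st("way")
to([84,0,230],300); st("above")
to([84,0,120],150,6); st("behind")
p=bot.capture("scene"); save(p,"b1")
cv2.imwrite("pics/b1c.png",cv2.resize(p["pixels"][140:300,240:450,::-1],None,fx=3,fy=3))
E
```

```text
start t1.70 box-frame tcp [-104.4 -771.6  231.3] F [ 0.62  0.08 -0.44]
shut t2.47 box-frame tcp [-104.42 -771.59  231.32] F [-0.61  0.09 -0.31]
way t4.24 box-frame tcp [ -32.86 -294.75  300.08] F [ 0.91 -0.58  0.03]
above t5.47 box-frame tcp [ 83.8   -2.62 230.17] F [0.61 0.33 0.26]
behind t6.36 box-frame tcp [ 84.74  -0.06 120.84] F [ 0.11 -0.27  0.17]
```

View pics/b1c.png

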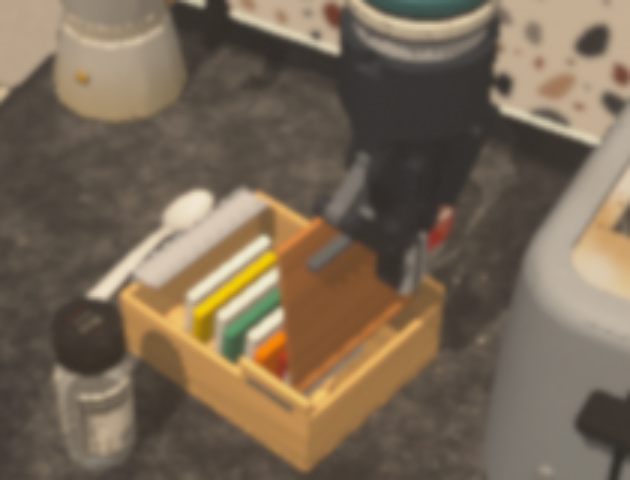

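The crop shows the fingers behind the flap, with the flap undisturbed. The tip's position at crop (405,285) looks odd, so I'll compare it with the projected TCP and the finger gap.

```bash
python3 - <<'E'
from mv import *
s=bot.observe(); print(s["finger_gap"],s["ee_pos"],s["tool_rot"],s["qpos"])
p=bot.capture("scene"); T=np.array(s["tool_rot"]); o=np.array(s["ee_pos"])
im=cv2.resize(p["pixels"][140:300,280:440,::-1],None,fx=3.7*1.0,fy=3.7,interpolation=cv2.INTER_CUBIC)
f=lambda X: tuple(int(v) for v in (proj(p,X)-[280,140]+.5)*3.7)
for z in(0,-60):
  for x,y in((-11,-14),(-11,14),(11,14),(11,-14)): cv2.circle(im,f(o+T@[x,y,z]),3,(0,0,255) if z==0 else (255,0,255),-1)
c=[f(W(fl(r,0,w))) for r,w in((0,-54),(106,-54),(106,54),(0,54))]
cv2.polylines(im,[np.array(c)],True,(255,0,0),1)
cv2.imwrite("pics/b2.png",im)
E
```

```text
-0.14017228253332947 [603.6   44.91 121.14] [[ 0.98 -0.2   0.  ]
 [-0.2  -0.98  0.  ]
 [ 0.   -0.   -1.  ]] [-0.13  0.58 -0.02  1.97  0.02  0.59 -1.94]
```

View pics/b2.png

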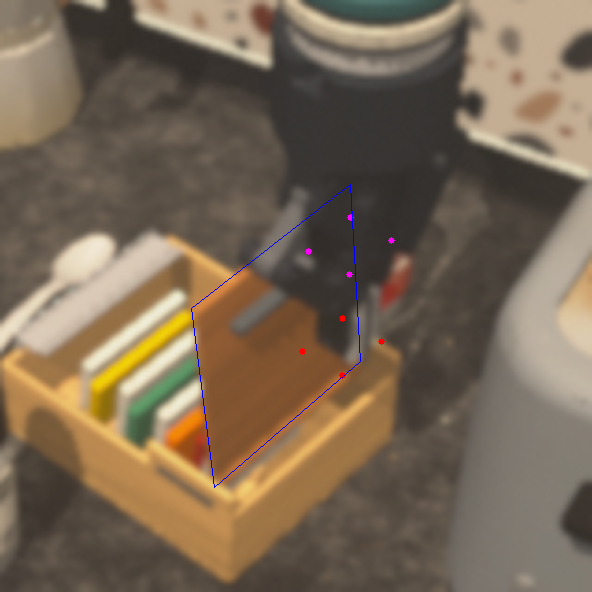

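The dark tip lies within the predicted footprint (red dots, about (302–381, 318–375)), so the calibration agrees. Next I'll fold the flap along an arc about the hinge.

```bash
python3 - <<'E'
from mv import *
r=66
def tcp(t):
    return [58-r*np.cos(t)+2*np.sin(t)+11,0,52+r*np.sin(t)+2*np.cos(t)]
for t in (1.5,1.3,1.1,.9,.7,.5,.35,.2,.1):
    hit=to(tcp(t),60,8); _,f=st("th %.2f"%t)
    if hit: print("HIT"); break
p=bot.capture("scene")
im=cv2.resize(p["pixels"][150:300,250:410,::-1],None,fx=4,fy=4,interpolation=cv2.INTER_CUBIC); cv2.imwrite("pics/c1.png",im)
E
```

```text
th 1.50 t6.91 box-frame tcp [ 65.78   0.1  118.08] F [ 0.5  -0.23 -0.54]
th 1.30 t7.28 box-frame tcp [ 52.6    0.   115.97] F [0.35 0.04 0.05]
th 1.10 t7.64 box-frame tcp [ 40.01  -0.04 111.45] F [-0.2  -0.14  0.77]
th 0.90 t8.01 box-frame tcp [ 28.7   -0.1  104.59] F [-0.4  -0.82  0.38]
th 0.70 t8.38 box-frame tcp [18.97 -0.15 95.61] F [ 0.37 -0.49 -0.47]
th 0.50 t8.74 box-frame tcp [11.22 -0.13 84.91] F [-0.88  0.33  0.76]
th 0.35 t9.06 box-frame tcp [ 7.07 -0.11 76.05] F [-0.89  0.22 -0.05]
th 0.20 t9.38 box-frame tcp [ 4.19 -0.07 66.6 ] F [-1.2   0.63  0.71]
th 0.10 t9.63 box-frame tcp [ 3.29 -0.02 60.22] F [ 0.03  0.64 -0.44]
```

View pics/c1.png

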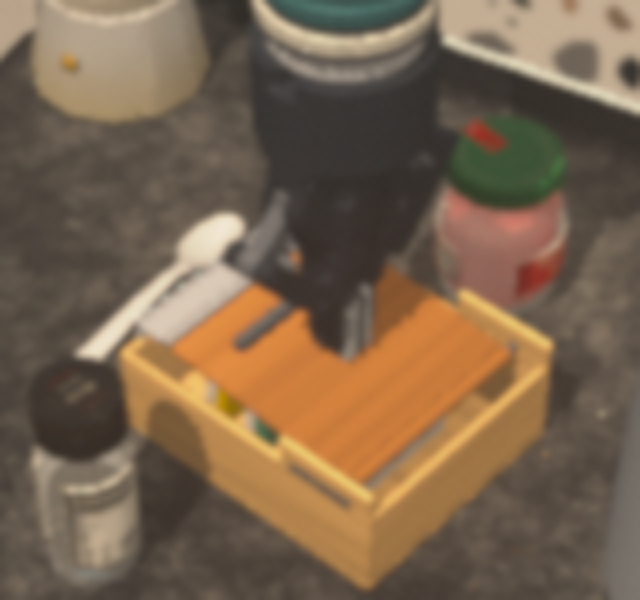

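The crop shows the flap nearly flat under the tip (335,345), between the hinge and the rib (265,325), with its edge just above and short of the lip (180,345). Now I'll press it down and push the rib.

```bash
python3 - <<'E'
from mv import *
def favg(n=6):
    F=[]
    for _ in range(n):
        bot.hold(.02); F.append(np.array(bot.observe()["ft_force"])@RB)
    return np.mean(F,0)
print("hit",to([3.3,0,50],25,4.5)); pb,_=st("press"); f=favg(); print(f)
z=pb[2]; x=pb[0]; x0=x; n=0
while n<30:
    n+=1
    if f[2]<2.5: z-=.4
    elif f[2]>6: z+=.3
    x-=3 if x0-x<24 else 1
    hit=to([x,0,z],30,9)
    f=favg(3); s=bot.observe(); pb=(np.array(s["ee_pos"])-[q[0],q[1],0])@RB
    print(n,hit,"t%.1f"%s["time_s"],"cmd %.1f %.1f"%(x,z),pb,f)
    if hit or x0-x>34 or f[0]>7.5: break
E
```

```text
hit True
press t10.05 box-frame tcp [ 3.07  0.04 53.06] F [-1.65 -0.11 10.77]
[-1.25 -0.32  8.64]
1 False t10.4 cmd 0.1 53.4 [ 1.41  0.23 53.64] [1.62 0.24 4.26]
2 False t10.8 cmd -2.9 53.4 [-2.25  0.3  53.55] [2.62 0.04 4.57]
3 False t11.1 cmd -5.9 53.4 [-6.16  0.31 53.47] [2.71 0.62 6.07]
4 False t11.3 cmd -8.9 53.7 [-9.86  0.11 53.55] [1.41 1.1  4.68]
5 False t11.7 cmd -11.9 53.7 [-12.43   0.11  53.6 ] [1.02 0.87 4.82]
6 False t11.9 cmd -14.9 53.7 [-15.34  -0.04  53.61] [1.41 1.42 3.86]
7 False t12.2 cmd -17.9 53.7 [-18.43  -0.13  53.6 ] [0.98 0.34 3.4 ]
8 False t12.6 cmd -20.9 53.7 [-21.45  -0.2   53.58] [0.79 0.31 3.66]
9 False t12.8 cmd -21.9 53.7 [-21.87  -0.12  53.64] [2.04 0.35 3.08]
10 False t13.2 cmd -22.9 53.7 [-22.94  -0.13  53.66] [ 1.89 -0.03  3.07]
11 False t13.4 cmd -23.9 53.7 [-24.17  -0.06  53.61] [ 2.08 -0.05  3.06]
12 False t13.8 cmd -24.9 53.7 [-25.16  -0.05  53.63] [ 1.52 -0.22  2.77]
13 False t14.1 cmd -25.9 53.7 [-26.11   0.02  53.64] [1.43 0.22 3.15]
14 False t14.3 cmd -26.9 53.7 [-27.05   0.02  53.63] [2.07 0.08 2.49]
15 False t14.7 cmd -27.9 53.3 [-27.66   0.03  53.36] [ 2.38 -0.67  4.11]
16 False t14.9 cmd -28.9 53.3 [-28.84   0.04  53.34] [ 1.97 -0.47  4.43]
17 False t15.2 cmd -29.9 53.3 [-30.06   0.03  53.27] [2.   0.07 4.45]
18 False t15.6 cmd -30.9 53.3 [-31.07   0.03  53.26] [2.18 0.6  5.16]
19 False t15.8 cmd -31.9 53.3 [-32.06   0.03  53.25] [2.14 0.09 4.82]
```

```bash
cat > push.py <<'E'
from mv import *
def favg(n=6):
    F=[]
    for _ in range(n):
        bot.hold(.02); F.append(np.array(bot.observe()["ft_force"])@RB)
    return np.mean(F,0)
def push(x,z,xend,fmax,step=1.):
    while x>xend:
        x-=step; hit=to([x,0,z],25,8); f=favg(4)
        s=bot.observe(); pb=(np.array(s["ee_pos"])-[q[0],q[1],0])@RB
        print(hit,"t%.1f"%s["time_s"],"cmd %.1f %.1f"%(x,z),pb,f)
        if hit or f[0]>fmax: break
        if f[2]<2.5: z-=.3
        elif f[2]>6: z+=.3
E
python3 - <<'E'
from push import *
push(-31.9,53.3,-39,6)
C=[bot.capture("scene"),bot.capture("top")]
a=cv2.resize(C[0]["pixels"][190:300,265:395,::-1],None,fx=4,fy=4,interpolation=cv2.INTER_CUBIC)
cv2.imwrite("pics/d1.png",a)
for n in("flap_rib","lip","flap_edge","tea_box","flap_hinge"):
    for c,p in zip("st",C): print(n,c,[(np.array(l["point"]),round(l["p"],2)) for l in bot.landmark_of(p,n)[:1]])
E
```

```text
False t16.2 cmd -32.9 53.3 [-33.04   0.03  53.27] [2.32 0.29 4.7 ]
False t16.5 cmd -33.9 53.3 [-34.06  -0.    53.28] [2.37 0.05 4.46]
False t16.8 cmd -34.9 53.3 [-34.77   0.01  53.3 ] [2.34 0.38 4.52]
False t17.1 cmd -35.9 53.3 [-34.86   0.12  53.41] [ 4.88 -0.28  3.26]
False t17.4 cmd -36.9 53.3 [-35.14   0.22  53.5 ] [ 5.94 -0.62  2.29]
False t17.8 cmd -37.9 53.0 [-35.48   0.28  53.34] [ 6.76 -0.32  2.84]
flap_rib s [(array([314.5, 219. ]), 0.67)]
flap_rib t []
lip s [(array([311.2, 222.6]), 0.81)]
lip t []
flap_edge s [(array([304.6, 222.2]), 0.56)]
flap_edge t []
tea_box s [(array([334.5, 254.8]), 0.63)]
tea_box t []
flap_hinge s [(array([289.9, 222.5]), 0.7)]
flap_hinge t []
```

View pics/d1.png

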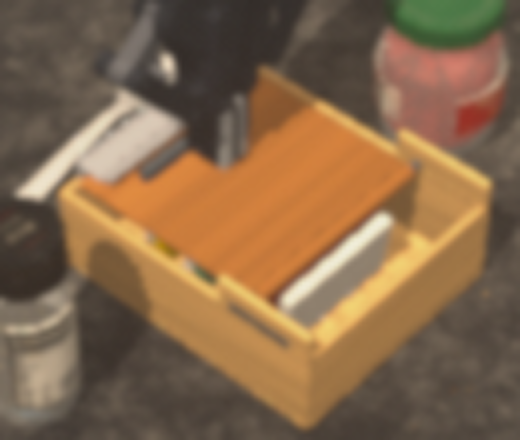

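The crop shows the flap flat, its edge under the lip and its rib (160,160) against the lip's tip. The hard stop at x≈-34.8 matches the predicted 22 mm of slide. Next I'll ease off, lift and check.

```bash
python3 - <<'E'
from push import *
to([-35.2,0,53.3],20); st()
to([-34.3,0,55.0],15); st("ease")
to([-31.5,0,58],20); st("off")
to([-28,0,110],80); to([-28,0,230],200); st("up")
bot.goto([430,-220,300],ORI); st("away")
C=[bot.capture("scene"),bot.capture("top")]
a=cv2.resize(C[0]["pixels"][190:300,265:395,::-1],None,fx=5,fy=5,interpolation=cv2.INTER_CUBIC)
b=cv2.resize(C[1]["pixels"][170:300,210:370,::-1],None,fx=3.5,fy=3.5,interpolation=cv2.INTER_CUBIC)
q2=q.copy();q2[3]=.03; draw(C[0],q2,"e1",(265,185,395,285),s=.022)
cv2.imwrite("pics/e2.png",b)
E
```

```text
t18.63 box-frame tcp [-35.38   0.11  53.3 ] F [3.2  0.78 3.86]
ease t18.91 box-frame tcp [-35.23  -0.1   54.73] F [2.03 0.86 1.31]
off t19.27 box-frame tcp [-32.82  -0.57  57.73] F [-0.42 -0.33 -0.18]
up t20.82 box-frame tcp [-28.89  -0.36 228.98] F [ 0.45 -0.02  0.22]
away t21.98 box-frame tcp [ -33.06 -292.24  299.21] F [ 0.76 -0.71  0.04]
```

View pics/e1.png

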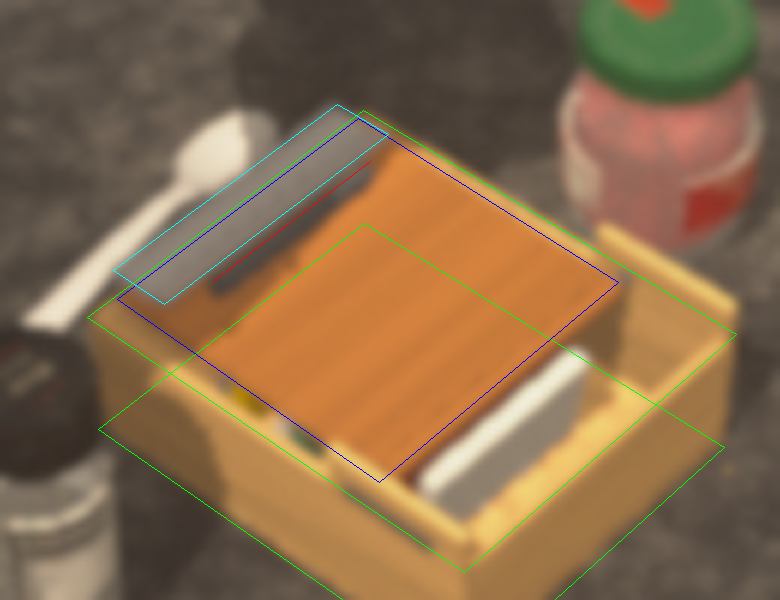

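View pics/e2.png

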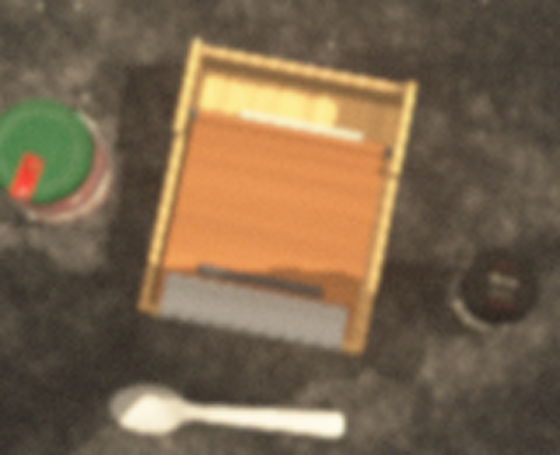

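The pictures show the flap flat and still shut, its edge under the lip, and the rib about 5 mm (crest centre) from the lip's tip, as expected at the 22 mm stop. The box, jar, spice jar and spoon look unmoved. I'm handing it in.

```bash
python3 -c "
from plant import bot
print(bot.close_job())"
```

```text
the job is handed in; nothing more can be done
None
```

The tea box is shut: the flap is flat and pushed to its stop under the lip, it stayed shut when released, the other things look unmoved, the arm is clear, and I handed the job in at about 22 s without getting a verdict back.

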